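# Square the tile stack and hold the template over it

### The arm

A 6-joint arm with a two-finger parallel gripper is mounted at the origin on the work surface. World frame = base frame: x ahead of the robot, y to its left, z up, the work surface at z = 0. Lengths are in m, angles in degrees, forces in N, time in s.
With the tool pointing down it reaches from about 0.4 to 0.825 m from the base axis. Payload 7 kg.
Tool frame: the origin (TCP) lies midway between the tips of the shut fingers; the grasp point (between the pads) lies r.grip_depth behind it (r.grip_depth is the distance from the TCP to the grasp point, in m); z points along the fingers, y is the line along which they close (so a half turn about z gives the same grasp; the last joint's range is limited). The gripper opens to 88 mm and grips with 3 to 60 N. Pads are 19 mm wide; open, the fingers measure 130 mm over their backs; the gripper's body (78 mm by 193 mm) begins 47 mm behind the grasp point.
Start: joints at [84.345, 20.546, 0.682, 0, -70.136, -16.507], TCP at [0.255, 0.625, 0.227] pointing down, gripper open.
Joint ranges: [-176.03, 176.03], [-82.01, 121.73], [-58.28, 71.71], [-173.87, 95.51], [-174.79, -0.11], [-173.66, 173.66]. Speed limits (degrees/s): [136.94, 136.94, 172.46, 180, 180, 180].

### API

Orientations are given as [roll, pitch, yaw] about the fixed x, y, z axes, in that order (R = Rz(yaw) Ry(pitch) Rx(roll)).
In Python, from plant import r, vision gives the robot as it stands (r), with the cameras (vision).
- The arm moves only by the shell command python3 drive.py FILE [OPENING] [FORCE], which reads ROWS from the file FILE. ROWS is a JSON object with one list for each field, all of the same length, 1 to 12, a row being the entries at one place: x, y, z (the shift in m), ax, ay, az (a rotation vector in degrees); each row is the pose to reach, as a shift and turn from the pose commanded when the command began, along the tool's axes at that moment; what a row does not reach only later rows make up. A row lasts 1/12 s, in which the tool goes at most 0.0417 m and 7.16 degrees, less where a joint would pass 70% of its speed; a pose out of reach is approached as far as the arm can. OPENING is the finger opening in m, set as the command begins (- or left out keeps the last). The fingers move at their own pace and stop on an object; FORCE is the grip in N (left out, the last holds). Time passes only in rows, so rows that do not move let the fingers close. It prints the time, the measured TCP pose, the force, the opening and the grip force at its end. Input that does not fit is refused with a message, and nothing moves.
- r.get_state(): the state, without advancing time (a new reading comes with each control period).
- vision.capture(name): name is "scene" or "top" or "wrist"; returns a dict with "frame" (420x560x3 uint8, red, green, blue), "z_map" (420x560 float32, m along the optical axis (not along the pixel's ray), 0 where there is no reading), "fx", "fy", "cx", "cy" (pixels), "D" ([k1, k2, p1, p2, k3] as OpenCV has them; the pictures are not rectified), "cam_to_world" (4x4, takes a point from camera to world coordinates). Camera axes: x right, y down, z forward; pixel columns grow to the right and rows downward; lengths in m; the calibration is good to about 2 mm. A picture is of the moment at which its call begins.
- r.close_job(): hands the job in; it is judged then, once.
The state is a dict: "time_s": time; "joints": joint angles; "qd": joint speeds; "joint_torque": joint torques, N m; "tcp_pos": TCP position; "eef_rot": TCP orientation; "contact_force": force on the tool from outside, world axes, zero at the start; "moment": the same for the moment, N m; "gripper_width": finger opening in m; "gripper_force": force on a finger pad.
Only numpy, scipy, OpenCV 4.12 (cv2) and the standard library are available. Lean on these libraries where they do the work, as an engineer would, in place of code of your own. Each camera call takes 0.05 s, during which the arm holds its last target. There are 200 camera calls.

### The job

Get the test tiles ready for a size check: first tap or squeeze the crooked stack of four tiles, where it is on its little stand, until all their edges line up. Then lift the blue flap of the wooden case so that it stays wide open, draw out the brass template by its black grip, and finish while still holding it level about 3 cm above the stack, centred over it with its edges parallel to the tiles' edges, never touching the tiles with it. Leave the other things on the bench where they are, and do not let go of the template.

Things in the scene. Friction and masses are not known exactly. Their poses are not given: they have to be found in the camera images.
- stand: fixed wooden block under the tile stack, 44 x 44 mm and 25 mm high; origin at the centre of its underside on the bench, z up. The tiles overhang it. A tile that sits askew can jam askew between two fingers that merely squeeze it; it straightens when one flat finger pushes it a few mm
- tile1: bisque tile, 54 x 54 x 8 mm, about 50 g; number 1 of four counted from the bottom of the stack on the stand; origin at the centre of its underside, x and y parallel to its edges, z up. At the start the tiles lie up to about 9 mm off the stand's centre and turned up to 0.06 rad against the stand
- tile2: bisque tile, 54 x 54 x 8 mm, about 50 g; number 2 of four counted from the bottom of the stack on the stand; origin at the centre of its underside, x and y parallel to its edges, z up. At the start the tiles lie up to about 9 mm off the stand's centre and turned up to 0.06 rad against the stand
- tile3: bisque tile, 54 x 54 x 8 mm, about 50 g; number 3 of four counted from the bottom of the stack on the stand; origin at the centre of its underside, x and y parallel to its edges, z up. At the start the tiles lie up to about 9 mm off the stand's centre and turned up to 0.06 rad against the stand
- tile4: bisque tile, 54 x 54 x 8 mm, about 50 g; number 4 of four counted from the bottom of the stack on the stand (the top one); origin at the centre of its underside, x and y parallel to its edges, z up. At the start the tiles lie up to about 9 mm off the stand's centre and turned up to 0.06 rad against the stand
- case: fixed wooden box, 140 mm (x) x 160 mm (y) outside, 52 mm high, walls and floor 5 mm; origin at the centre of its underside on the bench, its front with the flap's tab faces its own -x, z up. Closed by the blue flap; the template lies loose on its floor
- flap (a joint): angle of the blue flap (rad): 0 shut, grows as the front edge swings up, 1.57 upright, at most 1.9. Stiff friction hinge (about 0.16 N m): it stays wherever it is left. The flap is a plate 142 x 162 x 6 mm with a dark wooden pull tab, 16 mm wide, 10 mm thick, that sticks out 50 mm past its front edge
- flap_tab (a point): gripping point in the middle of the pull tab's width and thickness, 16 mm short of the tab's end, 34 mm in front of the flap's edge and 175 mm from the hinge line; tab 16 mm wide along the case's y
- flap_hinge (a point): middle of the flap's hinge line, which runs along the case's y at the top of the case's far (+x) wall, 53 mm above the bench
- template: brass template plate 54 x 54 x 4 mm with an upright black grip in its middle: 34 mm along the template's x, 12 mm along its y, from 4 to 42 mm above the underside; 120 g in all. Origin at the centre of the underside, z up. Lies on the case's floor (5 mm above the bench), grip up
- mug: bystander: white mug, 76 mm across, 85 mm high; origin under its centre
- jar: bystander: beige jar with white cap, 72 mm across, 85 mm high; origin under its centre
- cup: bystander: small green cup, 60 mm across, 60 mm high; origin under its centre
- glaze: bystander: grey-green glaze bottle, 64 mm across, 160 mm high; origin under its centre
- rib: bystander: yellow potter's rib lying flat, 90 x 45 x 12 mm; origin under its centre
- trimmer: bystander: flat brush with a blue handle and grey head, about 200 mm long, lying between the stack and the case; origin under its middle

How it is judged:
By the outcome, as a careful person would: the job done as asked, in the order asked, and still so for the second after the job is handed in, while the arm keeps its last pose, push and grip.
It also fails if it takes over 69 s, if anything falls off the work surface, if the arm or the gripper's body presses on something with over 40 N, if the wrist force passes 120 N, or if a joint passes its speed limit or range.

## Working session

There is one attempt and no reset: what is moved stays moved. The work goes in short steps, Python scripts to look and compute and a shell command to move; the robot and the scene stay as the last step left them, time stands still between calls to the robot, and variables do not carry over. Pictures are saved under pics/ and viewed, at most 10 in all, crops included, and the job is handed in when it is done.

```bash
ls; mkdir -p pics
cat > h.py <<'E'
from plant import r, vision
import numpy as np, cv2
from scipy.spatial.transform import Rotation as R
def cloud(c):
    z=c["z_map"];K=np.array([[c["fx"],0,c["cx"]],[0,c["fy"],c["cy"]],[0,0,1.]])
    v,u=np.mgrid[:420,:560]
    p=cv2.undistortPoints(np.stack([u,v],-1).reshape(-1,1,2).astype(float),K,np.array(c["D"],float)).reshape(420,560,2)
    P=np.dstack([p*z[...,None],z]);T=np.array(c["cam_to_world"])
    W=P@T[:3,:3].T+T[:3,3]; W[z==0]=np.nan
    return W
def save(c,n): cv2.imwrite(f"pics/{n}.png",c["frame"][...,::-1])
E
python3 - <<'E'
from h import *
a=[]
for n in ("top","scene"):
    c=vision.capture(n); np.save(f"{n}.npy",cloud(c)); cv2.imwrite(f"f_{n}.png",c["frame"][...,::-1]); a.append(c["frame"])
    print(n,np.round(c["cam_to_world"],3).tolist())
cv2.imwrite("pics/a.png",cv2.resize(np.hstack(a),(800,300))[...,::-1]); cv2.imwrite("pics/top.png",a[0][...,::-1])
print(r.get_state(), r.grip_depth)
E
```

```text
drive.py
pics
plant.py
top [[-0.02, -0.984, 0.18, 0.371], [-1.0, 0.017, -0.021, 0.016], [0.017, -0.18, -0.984, 1.055], [0.0, 0.0, 0.0, 1.0]]
scene [[0.024, 0.563, -0.826, 1.45], [0.999, -0.032, 0.007, 0.006], [-0.022, -0.826, -0.563, 0.688], [0.0, 0.0, 0.0, 1.0]]
{'time_s': 0.1, 'joints': array([ 8.43459936e+01,  2.05862655e+01,  6.38542520e-01, -1.87648480e-02,
       -7.01366581e+01, -1.65063582e+01]), 'qd': array([ 0.04722499, -0.17284323,  0.12213361,  0.10435989,  0.07128314,
       -0.11428104]), 'joint_torque': array([-1.06831318e-03, -5.84161735e+01,  2.93746895e+01,  7.01548845e+00,
        1.00863082e-02, -6.04254046e-05]), 'tcp_pos': array([0.25446851, 0.6247095 , 0.22572153]), 'eef_rot': array([ 1.79914084e+02, -7.06266158e-03, -2.21667483e+01]), 'contact_force': array([0.29584199, 0.07729936, 0.7853984 ]), 'moment': array([-0.00229241,  0.00677527,  0.01488694]), 'gripper_force': 0.0, 'gripper_width': 0.08761373825582822} 0.0188
```

View pics/top.png

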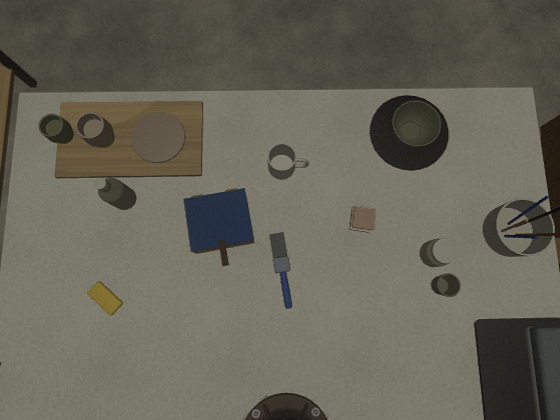

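View f_scene.png

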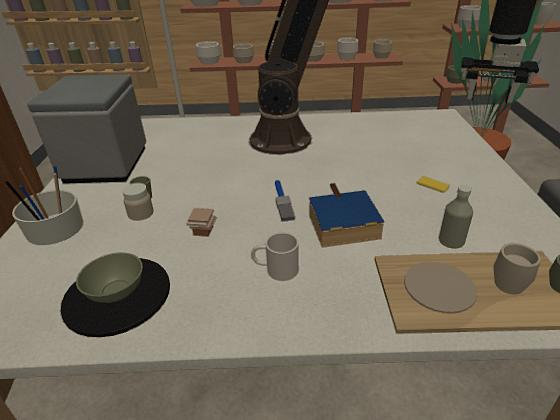

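The top view shows the stack at about (363,218), the flap at (220,220), the tab end at (225,262) and the brush at (282,270). The mug is at (282,162), and the jar and cup are at (438,252) and (446,285).

Run:
```python
from h import *
W=np.load("top.npy");f=cv2.imread("f_top.png").astype(int)
def box(m,n):
    P=W[m];P=P[~np.isnan(P).any(1)]
    rc=cv2.minAreaRect(P[:,:2].astype(np.float32));print(n,len(P),"z",np.percentile(P[:,2],[5,50,95]).round(4),"c",np.round(rc[0],4),np.round(rc[1],4),round(rc[2],2))
    return P,rc
v,u=np.mgrid[:420,:560]
near=lambda a,b,d:(abs(u-a)<d)&(abs(v-b)<d)
z=W[...,2]
P,rc=box(near(363,218,22)&(z>.045),"stack"); 
print(np.round(W[205:233,363,2],3).tolist());print(np.round(W[218,345:382,2],3).tolist())
b=(f[...,0]>f[...,2]+25)&near(220,220,40)
P,rc=box(b&(z>.045),"flap");print(cv2.boxPoints(rc).round(4).tolist())
print("fit",np.linalg.lstsq(np.c_[P[:,:2],np.ones(len(P))],P[:,2],rcond=None)[0])
P,rc=box((~b)&near(225,256,12)&(z>.035),"tab");print(cv2.boxPoints(rc).round(4).tolist())
for n,a,c,d in(("mug",286,162,28),("jar",438,252,16),("cup",446,285,16),("glaze",118,195,22),("brush",282,270,40)):box(near(a,c,d)&(z>.012)&(z<.2),n)
for p in[(352,207),(375,208),(375,229),(350,230)]:print(p,W[p[1],p[0]].round(4))
```

```text
stack 479 z [0.0488 0.0569 0.0599] c [ 0.5553 -0.2158] [0.0616 0.0598] 81.69
[-0.003, -0.002, 0.048, 0.059, 0.056, 0.054, 0.057, 0.054, 0.057, 0.057, 0.058, 0.059, 0.058, 0.058, 0.054, 0.055, 0.057, 0.059, 0.057, 0.058, 0.056, 0.057, 0.057, 0.056, 0.033, 0.034, 0.033, -0.001]
[-0.003, -0.0, 0.001, 0.003, -0.001, 0.031, 0.041, 0.042, 0.055, 0.057, 0.056, 0.057, 0.058, 0.056, 0.057, 0.061, 0.057, 0.056, 0.058, 0.058, 0.057, 0.059, 0.059, 0.056, 0.059, 0.058, 0.055, 0.06, 0.057, 0.055, 0.004, -0.0, -0.002, 0.002, 0.003, -0.001, 0.0]
flap 3144 z [0.0578 0.0616 0.0655] c [0.5567 0.1621] [0.1409 0.1578] 9.49
[[0.4740999937057495, 0.22830000519752502], [0.5001999735832214, 0.07270000129938126], [0.63919997215271, 0.09589999914169312], [0.6132000088691711, 0.2515999972820282]]
fit [-0.03911151 -0.00826807  0.08468692]
tab 155 z [0.0503 0.0671 0.07  ] c [0.4628 0.1486] [0.0521 0.0461] 6.21
[[0.4345000088214874, 0.16869999468326569], [0.43939998745918274, 0.12290000170469284], [0.4912000000476837, 0.12849999964237213], [0.4862000048160553, 0.17430000007152557]]
mug 679 z [0.0189 0.0599 0.0859] c [ 0.7063 -0.0139] [0.1019 0.076 ] 53.06
jar 765 z [0.0302 0.0836 0.088 ] c [ 0.461  -0.4002] [0.0587 0.0676] 81.31
cup 414 z [0.0149 0.0456 0.0617] c [ 0.3777 -0.4188] [0.0579 0.0564] 13.94
glaze 957 z [0.0138 0.1007 0.1592] c [0.646  0.4427] [0.1119 0.0992] 89.08
brush 977 z [0.0143 0.0187 0.0639] c [0.4266 0.0339] [0.2132 0.1104] 9.71
(352, 207) [ 0.5861 -0.1899  0.0417]
(375, 208) [ 0.5907 -0.2616  0.0019]
(375, 229) [ 0.5328 -0.2592 -0.0031]
(350, 230) [ 5.307e-01 -1.895e-01  3.000e-04]
```

```bash
cat >> h.py <<'E'
def go(pos,yaw=None,rot=None,commanded=None):
    s=r.get_state(); p=np.array(s["tcp_pos"]);Q=R.from_euler("xyz",s["eef_rot"],degrees=True)
    T=rot if rot is not None else R.from_euler("xyz",[180,0,yaw],degrees=True)
    print("shift",Q.inv().apply(np.array(pos)-p).round(4),"rotvec",(Q.inv()*T).as_rotvec(degrees=True).round(2),"dist",np.linalg.norm(pos-p).round(3))
E
echo '{"x": [0.297, 0.297, 0.297, 0.297, 0.297, 0.297, 0.297, 0.297, 0.297, 0.297, 0.297, 0.297], "y": [0.333, 0.333, 0.333, 0.333, 0.333, 0.333, 0.333, 0.333, 0.333, 0.333, 0.333, 0.333], "z": [0, 0, 0, 0, 0, 0, 0, 0, 0, 0, 0, 0], "ax": [0, 0, 0, 0, 0, 0, 0, 0, 0, 0, 0, 0], "ay": [0, 0, 0, 0, 0, 0, 0, 0, 0, 0, 0, 0], "az": [0, 0, 0, 0, 0, 0, 0, 0, 0, 0, 0, 0]}' > next.json && python3 drive.py next.json
python3 -c "
from h import *
go([.555,-.216,.22],-8.3)"
echo '{"x": [0.298, 0.298, 0.298, 0.298, 0.298, 0.298, 0.298, 0.298, 0.298, 0.298, 0.298, 0.298], "y": [0.328, 0.328, 0.328, 0.328, 0.328, 0.328, 0.328, 0.328, 0.328, 0.328, 0.328, 0.328], "z": [0.007, 0.007, 0.007, 0.007, 0.007, 0.007, 0.007, 0.007, 0.007, 0.007, 0.007, 0.007], "ax": [0, 0, 0, 0, 0, 0, 0, 0, 0, 0, 0, 0], "ay": [0, 0, 0, 0, 0, 0, 0, 0, 0, 0, 0, 0], "az": [-14, -14, -14, -14, -14, -14, -14, -14, -14, -14, -14, -14]}' > next.json && python3 drive.py next.json
python3 - <<'E'
from h import *
c=vision.capture("wrist");np.save("w1.npy",cloud(c));save(c,"w1");W=np.load("w1.npy")
print(np.round(c["cam_to_world"],3).tolist())
z=W[...,2];m=(abs(W[...,0]-.555)<.06)&(abs(W[...,1]+.216)<.06)
for lo,hi in((.054,.066),(.046,.0535),(.038,.0455),(.03,.0375),(.045,.066)):
    P=W[m&(z>lo)&(z<hi)]; 
    if len(P)>5: rc=cv2.minAreaRect(P[:,:2].astype(np.float32));print(lo,len(P),np.median(P[:,2]).round(4),np.round(rc,4) if 0 else rc)
E
```

```text
time_s: 2.1
tcp_pos: [0.5574, -0.2167, 0.2179]
eef_rot: [179.9, 0.1, -8.4]
contact_force: [0.9, 1.4, -0.2]
gripper_width: 0.0877
gripper_force: 0.0
[[-0.148, -0.94, -0.307, 0.64], [-0.989, 0.141, 0.044, -0.229], [0.002, 0.31, -0.951, 0.375], [0.0, 0.0, 0.0, 1.0]]
0.054 2371 0.0565 ((0.5518969297409058, -0.21419057250022888), (0.05404986813664436, 0.05382281169295311), 81.33992767333984)
0.046 421 0.0486 ((0.5667901039123535, -0.23178233206272125), (0.07387223839759827, 0.041011180728673935), 39.290409088134766)
0.038 220 0.0407 ((0.5738298892974854, -0.20142528414726257), (0.037931881844997406, 0.07452984154224396), 35.784854888916016)
0.03 42 0.0337 ((0.5651122331619263, -0.19057761132717133), (0.030589476227760315, 0.0727202519774437), 50.815818786621094)
0.045 2797 0.0563 ((0.5541025400161743, -0.21629992127418518), (0.05808239430189133, 0.05915180593729019), 80.53572082519531)
```

View pics/w1.png

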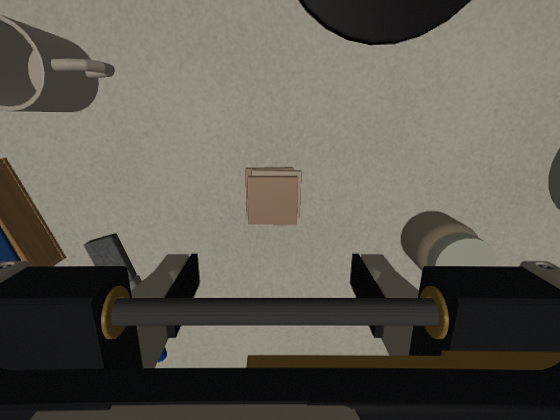

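The wrist view shows the stack at (245–300,168–225). The lower tiles peek out at its far side (top of picture) and slightly on both sides, and the space around it is clear for the fingers.

Run:
```python
from h import *
th=np.radians(-8.6);ex=np.array([np.cos(th),np.sin(th)]);ey=np.array([-ex[1],ex[0]]);o=np.array([.5519,-.2142])
for n in("w1","top"):
    W=np.load(n+".npy");z=W[...,2];m=(abs(W[...,0]-.555)<.06)&(abs(W[...,1]+.216)<.06)&(z>.028)
    P=W[m];q=P[:,:2]-o;print(n,np.percentile(q@ex,[.5,1,99,99.5]).round(4),np.percentile(q@ey,[.5,1,99,99.5]).round(4))
c=o+ex*.003+ey*0
go([c[0],c[1],.029],-8.6)
```

```text
w1 [-0.0194 -0.0126  0.0441  0.0442] [-0.0577 -0.057   0.0629  0.0639]
top [-0.0287 -0.0284  0.0329  0.0335] [-0.0314 -0.0309  0.03    0.0301]
shift [-0.0011  0.0004  0.1889] rotvec [0.02 0.14 0.18] dist 0.189
```

```bash
echo '{"x": [-0.001, -0.001, -0.001, -0.001, -0.001, -0.001, -0.001], "y": [0, 0, 0, 0, 0, 0, 0], "z": [0.04, 0.08, 0.12, 0.15, 0.175, 0.189, 0.189], "ax": [0, 0, 0, 0, 0, 0, 0], "ay": [0.1, 0.1, 0.1, 0.1, 0.1, 0.1, 0.1], "az": [0.2, 0.2, 0.2, 0.2, 0.2, 0.2, 0.2]}' > next.json && python3 drive.py next.json
echo '{"x": [0, 0, 0, 0, 0], "y": [0, 0, 0, 0, 0], "z": [0, 0, 0, 0, 0], "ax": [0, 0, 0, 0, 0], "ay": [0, 0, 0, 0, 0], "az": [0, 0, 0, 0, 0]}' > next.json && python3 drive.py next.json 0.062 5
echo '{"x": [0, 0, 0, 0, 0, 0], "y": [0.002, 0.004, 0.006, 0.008, 0.009, 0.009], "z": [0, 0, 0, 0, 0, 0], "ax": [0, 0, 0, 0, 0, 0], "ay": [0, 0, 0, 0, 0, 0], "az": [0, 0, 0, 0, 0, 0]}' > next.json && python3 drive.py next.json
```

```text
time_s: 2.73
tcp_pos: [0.5526, -0.2101, 0.027]
eef_rot: [180.0, 0.3, -8.3]
contact_force: [0.5, 0.3, -0.3]
gripper_width: 0.0878
gripper_force: 0.0
time_s: 3.15
tcp_pos: [0.5561, -0.2115, 0.0319]
eef_rot: [180.0, -0.2, -8.3]
contact_force: [-0.4, -1.4, 1.0]
gripper_width: 0.0637
gripper_force: 0.5
time_s: 3.65
tcp_pos: [0.554, -0.2206, 0.0306]
eef_rot: [180.0, -0.1, -8.4]
contact_force: [0.3, 0.5, 0.1]
gripper_width: 0.0624
gripper_force: 0.2
```

```bash
echo '{"x": [0, 0, 0, 0, 0, 0, 0, 0, 0, 0], "y": [-0.002, -0.004, -0.006, -0.008, -0.01, -0.012, -0.014, -0.016, -0.018, -0.018], "z": [0, 0, 0, 0, 0, 0, 0, 0, 0, 0], "ax": [0, 0, 0, 0, 0, 0, 0, 0, 0, 0], "ay": [0, 0, 0, 0, 0, 0, 0, 0, 0, 0], "az": [0, 0, 0, 0, 0, 0, 0, 0, 0, 0]}' > next.json && python3 drive.py next.json
echo '{"x": [0, 0, 0, 0, 0, 0], "y": [0.002, 0.004, 0.006, 0.008, 0.009, 0.009], "z": [0, 0, 0, 0, 0, 0], "ax": [0, 0, 0, 0, 0, 0], "ay": [0, 0, 0, 0, 0, 0], "az": [0, 0, 0, 0, 0, 0]}' > next.json && python3 drive.py next.json
echo '{"x": [0, 0, 0, 0, 0, 0], "y": [0, 0, 0, 0, 0, 0], "z": [0, 0, 0, 0, 0, 0], "ax": [0, 0, 0, 0, 0, 0], "ay": [0, 0, 0, 0, 0, 0], "az": [0, 0, 0, 0, 0, 0]}' > next.json && python3 drive.py next.json 0.05 6
echo '{"x": [0, 0, 0, 0, 0, 0], "y": [0, 0, 0, 0, 0, 0], "z": [0, 0, 0, 0, 0, 0], "ax": [0, 0, 0, 0, 0, 0], "ay": [0, 0, 0, 0, 0, 0], "az": [0, 0, 0, 0, 0, 0]}' > next.json && python3 drive.py next.json 0.088
echo '{"x": [0, 0, 0, 0, 0, 0, 0, 0, 0, 0, 0, 0], "y": [0, 0, 0, 0, 0, 0, 0, 0, 0, 0, 0, 0], "z": [-0.04, -0.08, -0.08, -0.08, -0.08, -0.08, -0.08, -0.08, -0.08, -0.08, -0.08, -0.08], "ax": [0, 0, 0, 0, 0, 0, 0, 0, 0, 0, 0, 0], "ay": [0, 0, 0, 0, 0, 0, 0, 0, 0, 0, 0, 0], "az": [0, 0, 7, 90, 90, 90, 90, 90, 90, 90, 90, 90]}' > next.json && python3 drive.py next.json
echo '{"x": [0, 0, 0], "y": [0, 0, 0], "z": [0, 0, 0], "ax": [0, 0, 0], "ay": [0, 0, 0], "az": [20, 20, 20]}' > next.json && python3 drive.py next.json
python3 - <<'E'
from h import *
c=vision.capture("wrist");np.save("w2.npy",cloud(c));save(c,"w2");W=np.load("w2.npy")
z=W[...,2];m=(abs(W[...,0]-.555)<.06)&(abs(W[...,1]+.216)<.06)
for lo,hi in((.052,.064),(.046,.0525),(.038,.0455),(.03,.0375)):
    P=W[m&(z>lo)&(z<hi)]; 
    if len(P)>5: rc=cv2.minAreaRect(P[:,:2].astype(np.float32));print(lo,len(P),np.median(P[:,2]).round(4),rc)
E
```

```text
time_s: 4.48
tcp_pos: [0.5568, -0.2021, 0.0306]
eef_rot: [-180.0, -0.1, -8.3]
contact_force: [-0.6, 0.2, 0.0]
gripper_width: 0.0622
gripper_force: 0.0
time_s: 4.98
tcp_pos: [0.5554, -0.2117, 0.0306]
eef_rot: [-180.0, -0.1, -8.4]
contact_force: [-0.9, -0.6, 0.9]
gripper_width: 0.0617
gripper_force: 0.0
time_s: 5.48
tcp_pos: [0.5554, -0.2113, 0.0306]
eef_rot: [180.0, -0.1, -8.4]
contact_force: [1.0, -0.4, 0.4]
gripper_width: 0.0541
gripper_force: 6.0
time_s: 5.98
tcp_pos: [0.5553, -0.2114, 0.0305]
eef_rot: [180.0, -0.1, -8.4]
contact_force: [1.0, -0.5, -0.0]
gripper_width: 0.086
gripper_force: 0.0
time_s: 6.98
tcp_pos: [0.5551, -0.2114, 0.1106]
eef_rot: [-179.9, -0.0, -80.2]
contact_force: [0.3, -0.3, -0.2]
gripper_width: 0.0876
gripper_force: 0.0
time_s: 7.23
tcp_pos: [0.5551, -0.2114, 0.1105]
eef_rot: [-179.9, 0.0, -100.2]
contact_force: [0.0, 0.2, 0.2]
gripper_width: 0.0878
gripper_force: 0.0
0.052 4922 0.0564 ((0.552639365196228, -0.21115773916244507), (0.05496338754892349, 0.05408814549446106), 81.30379486083984)
0.046 541 0.0484 ((0.5555751919746399, -0.21235087513923645), (0.05348968505859375, 0.058875054121017456), 81.31484985351562)
0.038 177 0.0417 ((0.5590329170227051, -0.23714248836040497), (0.05969271436333656, 0.020228365436196327), 13.118918418884277)
0.03 204 0.0326 ((0.5504544377326965, -0.23744319379329681), (0.006267612800002098, 0.06347362697124481), 76.54923248291016)
```

View pics/w2.png

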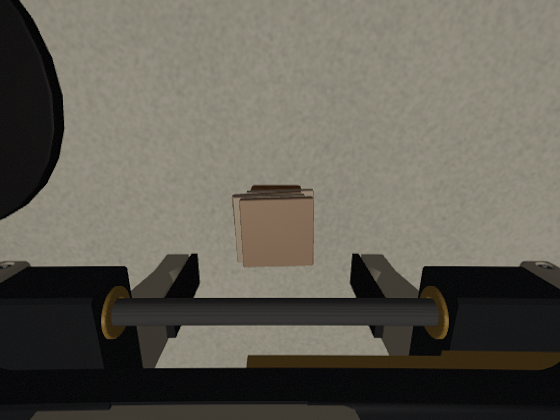

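The wrist view shows the stack at (235–313,193–267): the first axis is flush, and the tiles still step along the other axis (left side).

```bash
echo '{"x": [0, 0, 0, 0, 0], "y": [0, 0, 0, 0, 0], "z": [0.03, 0.06, 0.08, 0.081, 0.081], "ax": [0, 0, 0, 0, 0], "ay": [0, 0, 0, 0, 0], "az": [-1.7, -1.7, -1.7, -1.7, -1.7]}' > next.json && python3 drive.py next.json
echo '{"x": [0, 0, 0, 0, 0], "y": [0, 0, 0, 0, 0], "z": [0, 0, 0, 0, 0], "ax": [0, 0, 0, 0, 0], "ay": [0, 0, 0, 0, 0], "az": [0, 0, 0, 0, 0]}' > next.json && python3 drive.py next.json 0.062 5
echo '{"x": [0, 0, 0, 0, 0, 0], "y": [0.002, 0.004, 0.006, 0.008, 0.009, 0.009], "z": [0, 0, 0, 0, 0, 0], "ax": [0, 0, 0, 0, 0, 0], "ay": [0, 0, 0, 0, 0, 0], "az": [0, 0, 0, 0, 0, 0]}' > next.json && python3 drive.py next.json
echo '{"x": [0, 0, 0, 0, 0, 0, 0, 0, 0, 0], "y": [-0.002, -0.004, -0.006, -0.008, -0.01, -0.012, -0.014, -0.016, -0.018, -0.018], "z": [0, 0, 0, 0, 0, 0, 0, 0, 0, 0], "ax": [0, 0, 0, 0, 0, 0, 0, 0, 0, 0], "ay": [0, 0, 0, 0, 0, 0, 0, 0, 0, 0], "az": [0, 0, 0, 0, 0, 0, 0, 0, 0, 0]}' > next.json && python3 drive.py next.json
echo '{"x": [0, 0, 0, 0, 0, 0], "y": [0.002, 0.004, 0.006, 0.008, 0.009, 0.009], "z": [0, 0, 0, 0, 0, 0], "ax": [0, 0, 0, 0, 0, 0], "ay": [0, 0, 0, 0, 0, 0], "az": [0, 0, 0, 0, 0, 0]}' > next.json && python3 drive.py next.json
echo '{"x": [0, 0, 0, 0, 0, 0], "y": [0, 0, 0, 0, 0, 0], "z": [0, 0, 0, 0, 0, 0], "ax": [0, 0, 0, 0, 0, 0], "ay": [0, 0, 0, 0, 0, 0], "az": [0, 0, 0, 0, 0, 0]}' > next.json && python3 drive.py next.json 0.05 6
echo '{"x": [0, 0, 0, 0, 0, 0], "y": [0, 0, 0, 0, 0, 0], "z": [0, 0, 0, 0, 0, 0], "ax": [0, 0, 0, 0, 0, 0], "ay": [0, 0, 0, 0, 0, 0], "az": [0, 0, 0, 0, 0, 0]}' > next.json && python3 drive.py next.json 0.088
echo '{"x": [0, 0, 0, 0], "y": [0, 0, 0, 0], "z": [-0.04, -0.08, -0.1, -0.1], "ax": [0, 0, 0, 0], "ay": [0, 0, 0, 0], "az": [0, 0, 0, 0]}' > next.json && python3 drive.py next.json
python3 - <<'E'
from h import *
c=vision.capture("wrist");np.save("w3.npy",cloud(c));save(c,"w3");W=np.load("w3.npy")
z=W[...,2];m=(abs(W[...,0]-.555)<.06)&(abs(W[...,1]+.216)<.06)
for lo,hi in((.052,.064),(.046,.0525),(.038,.0455),(.03,.0375)):
    P=W[m&(z>lo)&(z<hi)]; 
    if len(P)>5: rc=cv2.minAreaRect(P[:,:2].astype(np.float32));print(lo,len(P),np.median(P[:,2]).round(4),rc)
im=c["frame"][150:300,190:370,::-1];cv2.imwrite("pics/w3c.png",cv2.resize(im,None,fx=4,fy=4))
E
```

```text
time_s: 7.7
tcp_pos: [0.5546, -0.2114, 0.0287]
eef_rot: [179.9, -0.0, -98.0]
contact_force: [0.6, 0.4, 0.6]
gripper_width: 0.0877
gripper_force: 0.0
time_s: 8.12
tcp_pos: [0.5556, -0.2114, 0.0304]
eef_rot: [-179.8, 0.0, -98.1]
contact_force: [-1.5, 0.5, 3.8]
gripper_width: 0.0634
gripper_force: 2.8
time_s: 8.62
tcp_pos: [0.5464, -0.21, 0.0297]
eef_rot: [-179.9, 0.0, -98.1]
contact_force: [1.8, -0.3, 1.1]
gripper_width: 0.0617
gripper_force: 0.8
time_s: 9.45
tcp_pos: [0.5647, -0.2127, 0.0296]
eef_rot: [-179.9, -0.0, -98.1]
contact_force: [0.1, 0.3, 0.1]
gripper_width: 0.0618
gripper_force: 0.0
time_s: 9.95
tcp_pos: [0.5552, -0.2113, 0.0297]
eef_rot: [-179.9, 0.0, -98.1]
contact_force: [0.1, -0.2, 0.0]
gripper_width: 0.0625
gripper_force: 0.0
time_s: 10.45
tcp_pos: [0.5557, -0.2114, 0.0297]
eef_rot: [-179.9, -0.0, -98.1]
contact_force: [2.6, 0.6, 0.5]
gripper_width: 0.0541
gripper_force: 6.0
time_s: 10.95
tcp_pos: [0.5552, -0.2114, 0.0295]
eef_rot: [-179.9, -0.0, -98.1]
contact_force: [0.1, 1.1, 0.8]
gripper_width: 0.0855
gripper_force: 0.0
time_s: 11.28
tcp_pos: [0.5583, -0.212, 0.1353]
eef_rot: [-179.4, -0.0, -98.1]
contact_force: [1.0, 0.3, 0.2]
gripper_width: 0.0876
gripper_force: 0.0
0.052 4027 0.0564 ((0.5549881458282471, -0.21019892394542694), (0.05396927148103714, 0.054172903299331665), 82.08219146728516)
0.046 204 0.0484 ((0.5507988929748535, -0.23660556972026825), (0.0023862705565989017, 0.053689487278461456), 80.77185821533203)
0.038 108 0.0425 ((0.5508980751037598, -0.2372736632823944), (0.0010103698587045074, 0.05282837897539139), 80.77163696289062)
0.03 173 0.0326 ((0.551245391368866, -0.2375613898038864), (0.0014044552808627486, 0.05304776877164841), 81.77496337890625)
```

View pics/w3c.png

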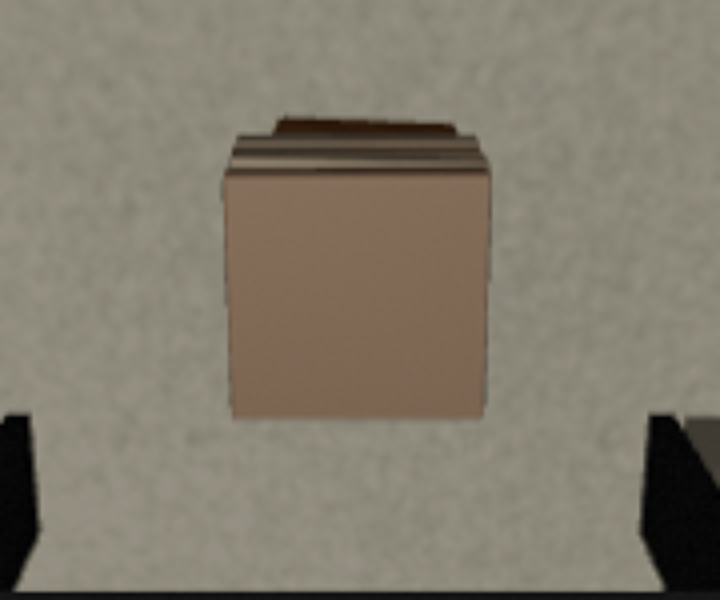

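The crop shows the stack square along the closing axis. Small leftover steps of under 1 mm remain on the far side face, so I'll repeat the first axis gently.

```bash
echo '{"x": [0, 0, 0, 0, 0, 0, 0, 0, 0, 0, 0, 0], "y": [0, 0, 0, 0, 0, 0, 0, 0, 0, 0, 0, 0], "z": [0, 0, 0, 0, 0, 0, 0, 0, 0, 0, 0, 0], "ax": [0, 0, 0, 0, 0, 0, 0, 0, 0, 0, 0, 0], "ay": [0, 0, 0, 0, 0, 0, 0, 0, 0, 0, 0, 0], "az": [-90, -90, -90, -90, -90, -90, -90, -90, -90, -90, -90, -90]}' > next.json && python3 drive.py next.json
echo '{"x": [0, 0, 0, 0, 0, 0], "y": [0, 0, 0, 0, 0, 0], "z": [0, 0.03, 0.06, 0.09, 0.1, 0.1], "ax": [0, 0, 0, 0, 0, 0], "ay": [0, 0, 0, 0, 0, 0], "az": [-4, -4, -4, -4, -4, -4]}' > next.json && python3 drive.py next.json
echo '{"x": [0, 0, 0, 0, 0], "y": [0, 0, 0, 0, 0], "z": [0, 0, 0, 0, 0], "ax": [0, 0, 0, 0, 0], "ay": [0, 0, 0, 0, 0], "az": [0, 0, 0, 0, 0]}' > next.json && python3 drive.py next.json 0.058 5
python3 -c "
from h import *
go([.5555,-.2114,.0297],-8.1)"
```

```text
time_s: 12.33
tcp_pos: [0.5543, -0.2112, 0.1282]
eef_rot: [-180.0, 0.0, -11.8]
contact_force: [-0.6, 0.6, 0.4]
gripper_width: 0.0876
gripper_force: 0.0
time_s: 12.83
tcp_pos: [0.5525, -0.2111, 0.026]
eef_rot: [180.0, 0.3, -8.2]
contact_force: [-0.3, 0.3, 0.9]
gripper_width: 0.0874
gripper_force: 0.0
time_s: 13.25
tcp_pos: [0.556, -0.2114, 0.0308]
eef_rot: [-180.0, -0.2, -8.2]
contact_force: [-0.0, 1.2, 0.2]
gripper_width: 0.0612
gripper_force: 0.0
shift [-0.0005  0.0001  0.0011] rotvec [-0.01 -0.22 -0.07] dist 0.001
```

```bash
echo '{"x": [0, 0, 0, 0], "y": [0.002, 0.004, 0.006, 0.006], "z": [0, 0, 0, 0], "ax": [0, 0, 0, 0], "ay": [0, 0, 0, 0], "az": [0, 0, 0, 0]}' > next.json && python3 drive.py next.json
echo '{"x": [0, 0, 0, 0, 0], "y": [-0.003, -0.006, -0.009, -0.012, -0.012], "z": [0, 0, 0, 0, 0], "ax": [0, 0, 0, 0, 0], "ay": [0, 0, 0, 0, 0], "az": [0, 0, 0, 0, 0]}' > next.json && python3 drive.py next.json
echo '{"x": [0, 0, 0], "y": [0.003, 0.006, 0.006], "z": [0, 0, 0], "ax": [0, 0, 0], "ay": [0, 0, 0], "az": [0, 0, 0]}' > next.json && python3 drive.py next.json
echo '{"x": [0, 0, 0, 0, 0], "y": [0, 0, 0, 0, 0], "z": [0, 0, 0, 0, 0], "ax": [0, 0, 0, 0, 0], "ay": [0, 0, 0, 0, 0], "az": [0, 0, 0, 0, 0]}' > next.json && python3 drive.py next.json 0.05 6
echo '{"x": [0, 0, 0, 0, 0, 0], "y": [0, 0, 0, 0, 0, 0], "z": [0, 0, 0, 0, 0, 0], "ax": [0, 0, 0, 0, 0, 0], "ay": [0, 0, 0, 0, 0, 0], "az": [0, 0, 0, 0, 0, 0]}' > next.json && python3 drive.py next.json 0.088
echo '{"x": [0, 0, 0, 0, 0], "y": [0, 0, 0, 0, 0], "z": [-0.04, -0.08, -0.12, -0.12, -0.12], "ax": [0, 0, 0, 0, 0], "ay": [0, 0, 0, 0, 0], "az": [0, 0, 0, 0, 0]}' > next.json && python3 drive.py next.json
python3 - <<'E'
from h import *
c=vision.capture("wrist");np.save("w4.npy",cloud(c));save(c,"w4");W=np.load("w4.npy")
z=W[...,2];m=(abs(W[...,0]-.555)<.06)&(abs(W[...,1]+.216)<.06)
for lo,hi in((.052,.064),(.046,.0525),(.038,.0455),(.03,.0375)):
    P=W[m&(z>lo)&(z<hi)]; 
    if len(P)>5: rc=cv2.minAreaRect(P[:,:2].astype(np.float32));print(lo,len(P),np.median(P[:,2]).round(4),rc)
im=c["frame"][150:300,190:370,::-1];cv2.imwrite("pics/w4c.png",cv2.resize(im,None,fx=4,fy=4))
# tab/case from the first views
W=np.load("top.npy");f=cv2.imread("f_top.png").astype(int);v,u=np.mgrid[:420,:560];z=W[...,2]
th=np.radians(9.5);ex=np.array([np.cos(th),np.sin(th)]);ey=np.array([-ex[1],ex[0]])
b=(f[...,0]>f[...,2]+25)&(abs(u-220)<40)&(abs(v-220)<40)&(z>.05);P=W[b]
for nm in("top","scene"):
    W=np.load(nm+".npy");z=W[...,2];f=cv2.imread(f"f_{nm}.png").astype(int)
    q=W[...,:2]-[.5567,.1621];a=q@ex;bb=q@ey
    m=(a<-.074)&(a>-.13)&(abs(bb)<.03)&(z>.035);P=W[m];print(nm,"tab",len(P),np.median(P,0).round(4),"a",np.percentile(a[m],[1,99]).round(4),"b",np.percentile(bb[m],[1,50,99]).round(4),"z",np.percentile(z[m],[5,50,95]).round(4))
    blue=(f[...,0]>f[...,2]+25)&(abs(a)<.1)&(abs(bb)<.11)&(z>.045)
    rc=cv2.minAreaRect(W[blue][:,:2].astype(np.float32));print(" flap",rc,np.median(z[blue]).round(4),"a",np.percentile(a[blue],[1,99]).round(4),"b",np.percentile(bb[blue],[1,99]).round(4))
E
```

```text
time_s: 13.58
tcp_pos: [0.5548, -0.2176, 0.0298]
eef_rot: [-180.0, -0.1, -8.2]
contact_force: [0.8, 0.7, 0.2]
gripper_width: 0.058
gripper_force: 0.4
time_s: 14.0
tcp_pos: [0.5562, -0.2048, 0.0295]
eef_rot: [-180.0, -0.1, -8.1]
contact_force: [0.8, -0.1, 0.5]
gripper_width: 0.0578
gripper_force: 0.0
time_s: 14.25
tcp_pos: [0.5553, -0.2117, 0.0295]
eef_rot: [-180.0, -0.1, -8.2]
contact_force: [-0.7, -0.4, 0.3]
gripper_width: 0.0581
gripper_force: 0.0
time_s: 14.67
tcp_pos: [0.5553, -0.2114, 0.0295]
eef_rot: [180.0, -0.1, -8.2]
contact_force: [-0.0, -0.7, -0.6]
gripper_width: 0.0541
gripper_force: 6.0
time_s: 15.17
tcp_pos: [0.5554, -0.2114, 0.0296]
eef_rot: [180.0, -0.1, -8.2]
contact_force: [-0.7, 0.2, -0.2]
gripper_width: 0.0859
gripper_force: 0.0
time_s: 15.58
tcp_pos: [0.5569, -0.2115, 0.1528]
eef_rot: [-180.0, -0.5, -8.2]
contact_force: [0.1, 0.1, -0.1]
gripper_width: 0.0877
gripper_force: 0.0
0.052 3571 0.0565 ((0.5543559789657593, -0.2118576616048813), (0.05393483117222786, 0.0538509227335453), 81.67375183105469)
0.046 119 0.0482 ((0.5807734727859497, -0.2159183919429779), (0.05304190516471863, 0.0010951715521514416), 81.5534439086914)
0.038 96 0.0423 ((0.5808598399162292, -0.2153758555650711), (0.053693585097789764, 0.002008487470448017), 82.79183959960938)
0.03 99 0.0329 ((0.5808698534965515, -0.2156837284564972), (0.05276643857359886, 0.0005839522927999496), 81.62965393066406)
top tab 124 [0.46   0.1473 0.0674] a [-0.1208 -0.0748] b [-0.0068  0.0007  0.0092] z [0.0637 0.0674 0.0702]
 flap ((0.5566689372062683, 0.16214077174663544), (0.14094661176204681, 0.15779033303260803), 9.49313735961914) 0.0616 a [-0.0683  0.0676] b [-0.0773  0.0773]
scene tab 59 [0.4614 0.1465 0.0661] a [-0.1177 -0.0753] b [-0.0062  0.0007  0.0101] z [0.0621 0.0661 0.0679]
 flap ((0.5576860308647156, 0.1639024317264557), (0.14470425248146057, 0.16051903367042542), 9.560249328613281) 0.0607 a [-0.0659  0.0701] b [-0.0772  0.0793]
```

View pics/w4c.png

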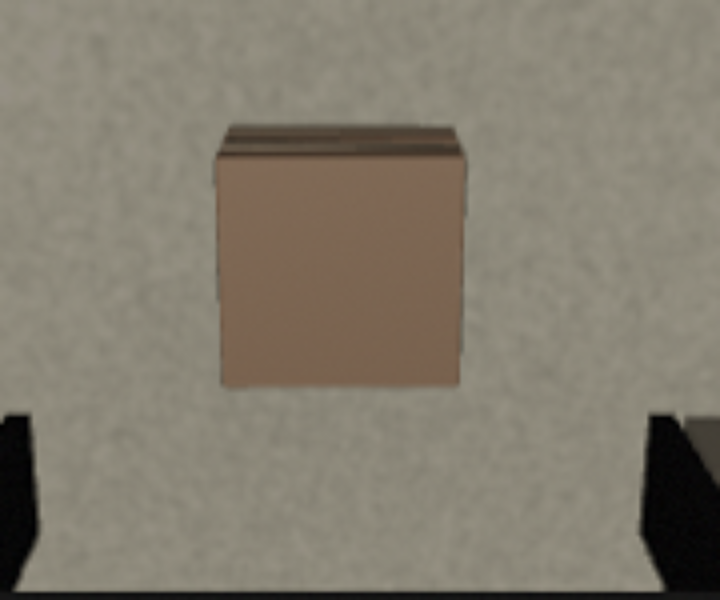

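The crop shows all four tiles flush to about 0.5 mm, with the top tile at (218–463,155–387). Next is the flap. Both cameras put the tab at b ≈ 0.7 mm with its top at z ≈ 0.067, which means the flap stands about 2° open.

```bash
python3 -c "
from h import *
go([.4535,.1458,.125],9.5)"
```

```text
shift [-0.1519 -0.3389  0.0253] rotvec [ 1.000e-02 -2.400e-01 -1.768e+01] dist 0.372
```

```bash
echo '{"x": [-0.152, -0.152, -0.152, -0.152, -0.152, -0.152, -0.152, -0.152, -0.152, -0.152, -0.152], "y": [-0.339, -0.339, -0.339, -0.339, -0.339, -0.339, -0.339, -0.339, -0.339, -0.339, -0.339], "z": [0, 0, 0, 0, 0, 0, 0.01, 0.02, 0.025, 0.025, 0.025], "ax": [0, 0, 0, 0, 0, 0, 0, 0, 0, 0, 0], "ay": [0, 0, 0, 0, 0, 0, 0, 0, 0, 0, 0], "az": [-17.7, -17.7, -17.7, -17.7, -17.7, -17.7, -17.7, -17.7, -17.7, -17.7, -17.7]}' > next.json && python3 drive.py next.json 0.05 6
python3 - <<'E'
from h import *
c=vision.capture("wrist");np.save("w5.npy",cloud(c));save(c,"w5");W=np.load("w5.npy");z=W[...,2]
th=np.radians(9.5);ex=np.array([np.cos(th),np.sin(th)]);ey=np.array([-ex[1],ex[0]])
q=W[...,:2]-[.5567,.1621];a=q@ex;b=q@ey
m=(a<-.076)&(a>-.13)&(abs(b)<.016)&(z>.055)&(z<.075);print(m.sum(),np.percentile(a[m],[1,99]).round(4),np.percentile(b[m],[1,50,99]).round(4),np.median(z[m]).round(4))
p=np.array([.4535,.1458]);print((p-[.5567,.1621])@ex,(p-[.5567,.1621])@ey)
go([.4535,.1458,.043],9.5)
E
```

```text
time_s: 16.55
tcp_pos: [0.4513, 0.147, 0.1226]
eef_rot: [179.9, 0.1, 9.8]
contact_force: [1.0, -0.8, -0.0]
gripper_width: 0.0498
gripper_force: 0.0
1231 [-0.121  -0.0763] [-0.005   0.0026  0.0101] 0.0671
-0.10447495005417128 0.0009564576197650743
shift [0.0016 0.0004 0.0801] rotvec [0.11 0.04 0.16] dist 0.08
```

View pics/w5.png

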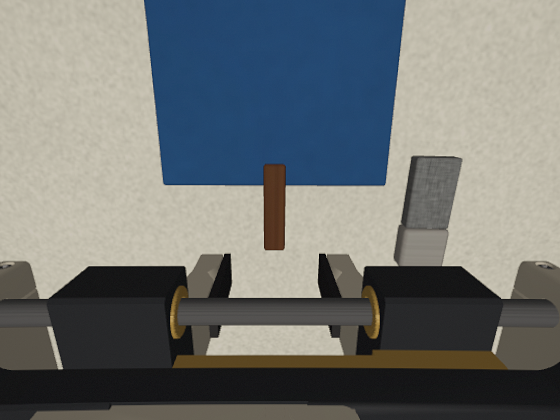

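The wrist view shows the tab at (264–285,165–250) pointing between the fingers, with the flap edge at row 185 and clear space on both sides.

```bash
echo '{"x": [0.002, 0.002, 0.002, 0.002, 0.002], "y": [-0.001, -0.001, -0.001, -0.001, -0.001], "z": [0.03, 0.06, 0.08, 0.08, 0.08], "ax": [0, 0, 0, 0, 0], "ay": [0, 0, 0, 0, 0], "az": [0, 0, 0, 0, 0]}' > next.json && python3 drive.py next.json
echo '{"x": [0, 0, 0, 0, 0, 0], "y": [0, 0, 0, 0, 0, 0], "z": [0, 0, 0, 0, 0, 0], "ax": [0, 0, 0, 0, 0, 0], "ay": [0, 0, 0, 0, 0, 0], "az": [0, 0, 0, 0, 0, 0]}' > next.json && python3 drive.py next.json 0.01 8
python3 - <<'E'
from h import *
s=r.get_state();t=s["tcp_pos"];g=np.array([t[0],t[1],t[2]+.0188]);ex=np.array([np.cos(np.radians(9.5)),np.sin(np.radians(9.5)),0])
H=np.array([.627,.1745,.053]);d=g-H;a=d@ex;rad=np.hypot(a,d[2]);p0=np.arctan2(d[2],-a);print(t,rad,p0)
for ph in np.radians([10,20,30,40,50,60,70,80,90,98,104]):
    print(round(np.degrees(ph)),(-rad*np.cos(ph)-a).round(4),(d[2]-rad*np.sin(ph)).round(4))
E
```

```text
time_s: 17.02
tcp_pos: [0.4546, 0.1454, 0.0437]
eef_rot: [179.9, 0.1, 9.4]
contact_force: [0.4, 0.3, 0.3]
gripper_width: 0.05
gripper_force: 0.0
time_s: 17.52
tcp_pos: [0.4551, 0.1476, 0.0448]
eef_rot: [-180.0, -0.2, 9.5]
contact_force: [-5.9, 12.1, -0.3]
gripper_width: 0.016
gripper_force: 8.8
[0.45513298 0.1475962  0.04481139] 0.1742737295838705 0.06092688461752598
10 0.0023 -0.0197
20 0.0102 -0.049
30 0.023 -0.0765
40 0.0404 -0.1014
50 0.0619 -0.1229
60 0.0868 -0.1403
70 0.1143 -0.1532
80 0.1437 -0.161
90 0.174 -0.1637
98 0.1982 -0.162
104 0.2161 -0.1585
```

```bash
echo '{"x": [0.001, 0.0025, 0.006, 0.01, 0.016, 0.023], "y": [-0.002, -0.002, -0.002, -0.002, -0.002, -0.002], "z": [-0.008, -0.02, -0.035, -0.049, -0.063, -0.0765], "ax": [0, 0, 0, 0, 0, 0], "ay": [0, 0, 0, 0, 0, 0], "az": [0, 0, 0, 0, 0, 0]}' > next.json && python3 drive.py next.json
python3 - <<'E'
from h import *
s=r.get_state();print(s["contact_force"].round(1),s["moment"].round(2),s["gripper_force"])
E
```

```text
time_s: 18.02
tcp_pos: [0.4761, 0.1516, 0.1215]
eef_rot: [179.9, 0.0, 9.5]
contact_force: [1.8, -4.0, -3.2]
gripper_width: 0.0161
gripper_force: 8.0
[ 1.8 -4.  -3.2] [-1.44 -0.59  0.02] 8.000310435891151
```

```bash
echo '{"x": [0.008, 0.017, 0.028, 0.039, 0.051, 0.064, 0.077, 0.091, 0.106, 0.121, 0.136, 0.151], "y": [0.001, 0.001, 0.001, 0.001, 0.001, 0.001, 0.001, 0.001, 0.001, 0.001, 0.001, 0.001], "z": [-0.013, -0.025, -0.036, -0.046, -0.056, -0.064, -0.071, -0.077, -0.081, -0.0845, -0.0865, -0.087], "ax": [0, 0, 0, 0, 0, 0, 0, 0, 0, 0, 0, 0], "ay": [0, 0, 0, 0, 0, 0, 0, 0, 0, 0, 0, 0], "az": [0, 0, 0, 0, 0, 0, 0, 0, 0, 0, 0, 0]}' > next.json && python3 drive.py next.json
python3 - <<'E'
from h import *
s=r.get_state();t=s["tcp_pos"];print(s["contact_force"].round(1),s["moment"].round(2),s["gripper_force"])
g=np.array([t[0],t[1],t[2]+.0188]);ex=np.array([np.cos(np.radians(9.5)),np.sin(np.radians(9.5)),0])
d=g-[.627,.1745,.053];print(d@ex,d[2])
E
```

```text
time_s: 19.02
tcp_pos: [0.6263, 0.1768, 0.209]
eef_rot: [180.0, -0.1, 9.5]
contact_force: [-1.8, 0.2, 1.5]
gripper_width: 0.0159
gripper_force: 8.0
[-1.8  0.2  1.5] [-0.16  0.66  0.03] 8.000321835279465
-0.0003497836850686994 0.17482724105621048
```

```bash
echo '{"x": [0.012, 0.024, 0.034, 0.042, 0.042], "y": [0, 0, 0, 0, 0], "z": [0.0005, 0.002, 0.0035, 0.005, 0.005], "ax": [0, 0, 0, 0, 0], "ay": [0, 0, 0, 0, 0], "az": [0, 0, 0, 0, 0]}' > next.json && python3 drive.py next.json
echo '{"x": [0, 0, 0, 0], "y": [0, 0, 0, 0], "z": [0, 0, 0, 0], "ax": [0, 0, 0, 0], "ay": [0, 0, 0, 0], "az": [0, 0, 0, 0]}' > next.json && python3 drive.py next.json 0.06
echo '{"x": [0, 0, -0.04, -0.08, -0.12, -0.16, -0.18, -0.18, -0.18], "y": [0, 0, 0, 0, 0, 0, 0, 0, 0], "z": [-0.03, -0.06, -0.07, -0.07, -0.07, -0.06, -0.04, -0.02, -0.02], "ax": [0, 0, 0, 0, 0, 0, 0, 0, 0], "ay": [0, 0, 0, 0, 0, 0, 0, 0, 0], "az": [0, 0, 0, 0, 0, 0, 0, 0, 0]}' > next.json && python3 drive.py next.json
python3 - <<'E'
from h import *
c=vision.capture("wrist");np.save("w6.npy",cloud(c));save(c,"w6")
c=vision.capture("top");np.save("top2.npy",cloud(c));cv2.imwrite("f_top2.png",c["frame"][...,::-1])
print(r.get_state()["tcp_pos"])
E
```

```text
time_s: 19.43
tcp_pos: [0.6691, 0.1841, 0.2032]
eef_rot: [179.9, -0.2, 9.5]
contact_force: [2.3, -1.3, 2.7]
gripper_width: 0.016
gripper_force: 8.0
time_s: 19.77
tcp_pos: [0.6668, 0.1839, 0.2031]
eef_rot: [180.0, -0.1, 9.5]
contact_force: [0.3, 0.2, -0.4]
gripper_width: 0.037
gripper_force: 0.0
time_s: 20.52
tcp_pos: [0.4868, 0.1531, 0.2205]
eef_rot: [180.0, 0.1, 9.6]
contact_force: [-1.1, 0.4, -0.7]
gripper_width: 0.0602
gripper_force: 0.0
[0.4899405  0.15409763 0.22338093]
```

View pics/w6.png

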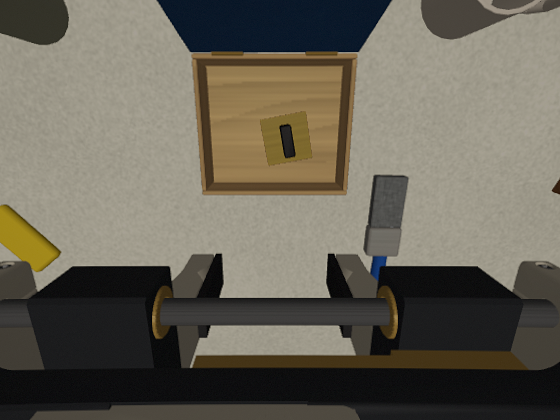

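The wrist view shows the flap wide open at the top. The brass template is in the case at (262–312,112–166), with its black grip at (288,140), turned about 10° in the picture.

Run:
```python
from h import *
th=np.radians(9.5);ex=np.array([np.cos(th),np.sin(th)]);ey=np.array([-ex[1],ex[0]])
for nm,im in(("w6","pics/w6.png"),("top2","f_top2.png")):
    W=np.load(nm+".npy");z=W[...,2];f=cv2.imread(im).astype(int);q=W[...,:2]-[.557,.1628];a=q@ex;b=q@ey
    ins=(abs(a)<.063)&(abs(b)<.073)
    m=ins&(z>.038)&(z<.06)&(f.sum(-1)<150)
    n,l,st,_=cv2.connectedComponentsWithStats(m.astype(np.uint8));
    if n>1:
        k=1+np.argmax(st[1:,4]);m=l==k;rc=cv2.minAreaRect(W[m][:,:2].astype(np.float32));print(nm,"grip",m.sum(),np.median(z[m]).round(4),rc,"ab",np.median(a[m]).round(4),np.median(b[m]).round(4))
    s=cv2.cvtColor(cv2.imread(im),cv2.COLOR_BGR2HSV)
    print(" hsv plate/floor",s[120,270],s[80,230]) if nm=="w6" else 0
    m=ins&(z>.0065)&(z<.02)&(s[...,0]>=22)&(s[...,0]<=32)&(s[...,1]>110)
    n,l,st,_=cv2.connectedComponentsWithStats(m.astype(np.uint8));k=1+np.argmax(st[1:,4]) if n>1 else 0
    if n>1: m=l==k;rc=cv2.minAreaRect(W[m][:,:2].astype(np.float32));print(nm,"plate",m.sum(),np.median(z[m]).round(4),rc)
    m=(a>.06)&(a<.15)&(abs(b)<.08)&(z>.08);m&=(f[...,0]>f[...,2]+20);A=a[m]-.07;print(nm,"flap",m.sum(),np.degrees(np.arctan2(np.median(z[m]-.053),-np.median(A))) if m.sum() else 0)
```

```text
w6 grip 361 0.046 ((0.5450483560562134, 0.14845706522464752), (0.03370898962020874, 0.011899705044925213), 19.711557388305664) ab -0.014 -0.0118
 hsv plate/floor [ 22 153 125] [ 19 116 154]
w6 plate 1552 0.0083 ((0.5451032519340515, 0.14841248095035553), (0.052887141704559326, 0.05253714323043823), 19.484146118164062)
w6 flap 8044 100.58677887709722
top2 grip 1 0.0503 ((0.6223188638687134, 0.15368099510669708), (0.0, 0.0), 0.0) ab 0.0629 -0.0198
top2 plate 3 0.0105 ((0.5449133515357971, 0.16241377592086792), (0.00302679231390357, 0.0026534388307482004), 4.985990524291992)
top2 flap 60 102.77528483557207
```

Run:
```python
from h import *
go([.478,.124,.165],19.6)
```

```text
shift [-0.0169  0.0276  0.0584] rotvec [  0.07  -0.09 -10.04] dist 0.067
```

```bash
echo '{"x": [-0.008, -0.017, -0.017, -0.017, -0.017], "y": [0.014, 0.028, 0.028, 0.028, 0.028], "z": [0.03, 0.058, 0.058, 0.058, 0.058], "ax": [0, 0, 0, 0, 0], "ay": [0, 0, 0, 0, 0], "az": [-5, -10, -10, -10, -10]}' > next.json && python3 drive.py next.json 0.04
python3 - <<'E'
from h import *
c=vision.capture("wrist");W=cloud(c);save(c,"w7")
th=np.radians(9.5);ex=np.array([np.cos(th),np.sin(th)]);ey=np.array([-ex[1],ex[0]])
z=W[...,2];f=c["frame"].astype(int);q=W[...,:2]-[.557,.1628];a=q@ex;b=q@ey
ins=(abs(a)<.063)&(abs(b)<.073)
m=ins&(z>.038)&(z<.06)&(f.sum(-1)<150)
n,l,st,_=cv2.connectedComponentsWithStats(m.astype(np.uint8))
k=1+np.argmax(st[1:,4]);m=l==k;print("grip",m.sum(),np.median(z[m]).round(4),cv2.minAreaRect(W[m][:,:2].astype(np.float32)))
go([.5452,.1484,.09],19.6)
E
```

```text
time_s: 21.03
tcp_pos: [0.4796, 0.1244, 0.1662]
eef_rot: [179.9, -0.2, 19.4]
contact_force: [-0.2, -0.5, 0.4]
gripper_width: 0.0405
gripper_force: 0.0
grip 500 0.0462 ((0.5443330407142639, 0.14823947846889496), (0.03254786506295204, 0.010823060758411884), 19.313474655151367)
shift [ 0.0693 -0.0006  0.0767] rotvec [ 0.04 -0.24 -0.13] dist 0.103
```

```bash
echo '{"x": [0.03, 0.06, 0.069, 0.069, 0.069], "y": [0, 0, 0, 0, 0], "z": [0.02, 0.05, 0.08, 0.08, 0.08], "ax": [0, 0, 0, 0, 0], "ay": [0, 0, 0, 0, 0], "az": [0, 0, 0, 0, 0]}' > next.json && python3 drive.py next.json
python3 - <<'E'
from h import *
go([.5447,.1484,.0155],19.5)
E
```

```text
time_s: 21.5
tcp_pos: [0.5434, 0.1469, 0.0841]
eef_rot: [179.9, 0.1, 19.5]
contact_force: [-0.9, -0.3, 0.6]
gripper_width: 0.0398
gripper_force: 0.0
shift [ 0.0018 -0.0011  0.0686] rotvec [ 0.1   0.06 -0.01] dist 0.069
```

```bash
echo '{"x": [0.0015, 0.0015, 0.0015, 0.0015, 0.0015, 0.0015], "y": [-0.001, -0.001, -0.001, -0.001, -0.001, -0.001], "z": [0.025, 0.045, 0.06, 0.068, 0.068, 0.068], "ax": [0, 0, 0, 0, 0, 0], "ay": [0, 0, 0, 0, 0, 0], "az": [0, 0, 0, 0, 0, 0]}' > next.json && python3 drive.py next.json
echo '{"x": [0, 0, 0, 0, 0, 0], "y": [0, 0, 0, 0, 0, 0], "z": [0, 0, 0, 0, 0, 0], "ax": [0, 0, 0, 0, 0, 0], "ay": [0, 0, 0, 0, 0, 0], "az": [0, 0, 0, 0, 0, 0]}' > next.json && python3 drive.py next.json 0.005 30
python3 - <<'E'
from h import *
s=r.get_state();print(s["tcp_pos"],s["eef_rot"],s["contact_force"])
E
```

```text
time_s: 22.0
tcp_pos: [0.5451, 0.1488, 0.0186]
eef_rot: [180.0, -0.2, 19.6]
contact_force: [0.2, 0.1, 0.1]
gripper_width: 0.04
gripper_force: 0.0
time_s: 22.5
tcp_pos: [0.5444, 0.1482, 0.0173]
eef_rot: [180.0, -0.1, 19.5]
contact_force: [-1.4, 0.1, 4.4]
gripper_width: 0.0119
gripper_force: 30.0
[0.54439891 0.14819976 0.01734655] [ 1.79956047e+02 -1.12189541e-01  1.95245359e+01] [-1.40575457  0.09999296  4.43881041]
```

```bash
echo '{"x": [0, 0, 0, 0, 0, 0, 0], "y": [0, 0, 0, 0, 0, 0, 0], "z": [-0.015, -0.035, -0.06, -0.09, -0.115, -0.125, -0.125], "ax": [0, 0, 0, 0, 0, 0, 0], "ay": [0, 0, 0, 0, 0, 0, 0], "az": [0, 0, 0, 0, 0, 0, 0]}' > next.json && python3 drive.py next.json
python3 - <<'E'
from h import *
go([.5552,-.2114,.14],-8.2)
E
```

```text
time_s: 23.08
tcp_pos: [0.5453, 0.1489, 0.1446]
eef_rot: [-180.0, -0.4, 19.5]
contact_force: [1.0, 0.2, -1.0]
gripper_width: 0.0119
gripper_force: 30.0
shift [-0.1112  0.3428  0.0039] rotvec [-0.09 -0.35 27.74] dist 0.36
```

```bash
echo '{"x": [-0.006, -0.014, -0.025, -0.036, -0.047, -0.058, -0.07, -0.081, -0.092, -0.102, -0.109, -0.1112], "y": [0.017, 0.045, 0.078, 0.11, 0.145, 0.18, 0.215, 0.25, 0.283, 0.315, 0.335, 0.343], "z": [0, 0, 0, 0, 0, 0, 0, 0, 0, 0, 0, 0], "ax": [0, 0, 0, 0, 0, 0, 0, 0, 0, 0, 0, 0], "ay": [0, 0, 0, 0, 0, 0, 0, 0, 0, 0, 0, 0], "az": [2, 5, 8, 11, 14, 17, 20, 23, 26, 27.7, 27.7, 27.7]}' > next.json && python3 drive.py next.json
echo '{"x": [0, 0, 0], "y": [0, 0, 0], "z": [0, 0, 0], "ax": [0, 0, 0], "ay": [0, 0, 0], "az": [0, 0, 0]}' > next.json && python3 drive.py next.json
python3 - <<'E'
from h import *
s=r.get_state();print(s["tcp_pos"],s["eef_rot"],s["gripper_width"]);go([.5552,-.2114,.0993],-8.2)
c=vision.capture("wrist");np.save("w8.npy",cloud(c));save(c,"w8")
c=vision.capture("top");np.save("top3.npy",cloud(c));cv2.imwrite("f_top3.png",c["frame"][...,::-1])
c=vision.capture("scene");np.save("scene3.npy",cloud(c));cv2.imwrite("f_scene3.png",c["frame"][...,::-1])
f=np.vstack([cv2.imread("pics/w8.png")[100:400,100:460],cv2.resize(cv2.imread("f_scene3.png")[150:275,130:280],(360,300))]);cv2.imwrite("pics/m8.png",f)
E
```

```text
time_s: 24.08
tcp_pos: [0.5524, -0.2149, 0.1398]
eef_rot: [180.0, 0.1, -8.4]
contact_force: [-0.8, 1.2, -0.1]
gripper_width: 0.012
gripper_force: 30.0
time_s: 24.33
tcp_pos: [0.5535, -0.2114, 0.1412]
eef_rot: [-180.0, -0.0, -8.1]
contact_force: [-0.6, -0.1, -0.1]
gripper_width: 0.0122
gripper_force: 30.0
[ 0.5534851  -0.21140009  0.14122525] [-1.79989820e+02 -2.60694248e-02 -8.14954910e+00] 0.01217012641717559
shift [ 0.0017 -0.0002  0.0419] rotvec [-0.01 -0.03  0.05] dist 0.042
```

View pics/m8.png

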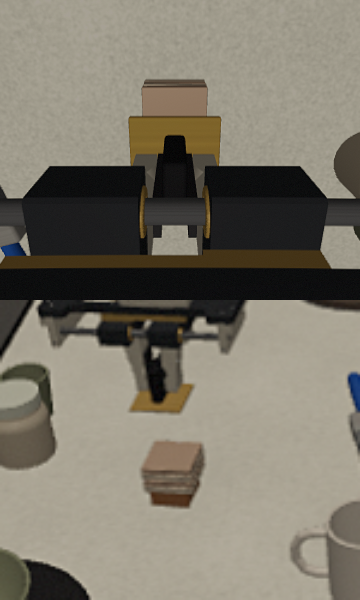

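The picture shows the template held level and square above the aligned stack: plate at (129–220,117–165) in the wrist part, stack behind it at (141–208,80–117). Next I'll measure its offset in the grip.

Run:
```python
from h import *
th=np.radians(-8.2);ex=np.array([np.cos(th),np.sin(th)]);ey=np.array([-ex[1],ex[0]])
for nm,im in(("w8","pics/w8.png"),("scene3","f_scene3.png")):
    W=np.load(nm+".npy");z=W[...,2];s=cv2.cvtColor(cv2.imread(im),cv2.COLOR_BGR2HSV);q=W[...,:2]-[.5552,-.2114];a=q@ex;b=q@ey
    for t,lo,hi in(("plate",.115,.145),("stack",.05,.063)):
        m=(abs(a)<.045)&(abs(b)<.045)&(z>lo)&(z<hi)
        if t=="plate": m&=(s[...,0]>=18)&(s[...,0]<=34)&(s[...,1]>110)
        P=W[m]; 
        if len(P)<20: print(nm,t,len(P));continue
        print(nm,t,m.sum(),"z",np.percentile(z[m],[5,50,95]).round(4),"a",np.percentile(a[m],[.5,50,99.5]).round(4),"b",np.percentile(b[m],[.5,50,99.5]).round(4),"slope",np.linalg.lstsq(np.c_[a[m],b[m],np.ones(m.sum())],z[m],rcond=None)[0][:2].round(3))
        # yaw from side/front edges
        rows=[(b[m][(abs(a[m]-x)<.002)].min(),b[m][(abs(a[m]-x)<.002)].max()) for x in (.012,.022) if (abs(a[m]-x)<.002).sum()>5];print("  side edges",np.round(rows,4).tolist())
        cols=[round(float(a[m][abs(b[m]-y)<.003].max()),4) for y in(-.02,-.01,0,.01,.02) if (abs(b[m]-y)<.003).sum()>3];print("  front",cols)
print(r.get_state()["tcp_pos"])
```

```text
w8 plate 3076 z [0.1311 0.1322 0.1332] a [-0.0027  0.0157  0.0256] b [-0.0272 -0.0007  0.0259] slope [-0.011 -0.   ]
  side edges [[-0.0271, 0.0261], [-0.0272, 0.0258]]
  front [0.0259, 0.0258, 0.0256, 0.0255, 0.0259]
w8 stack 2009 z [0.0548 0.0564 0.0575] a [0.0011 0.0143 0.026 ] b [-0.0271 -0.0003  0.0261] slope [-0.04  -0.002]
  side edges [[-0.0269, 0.0262], [-0.0275, 0.0259]]
  front [0.0262, 0.0261, 0.0261, 0.0261, 0.026]
scene3 plate 161 z [0.1308 0.1325 0.1348] a [-0.0225  0.0114  0.0296] b [-0.0264  0.0072  0.0266] slope [0.008 0.003]
  side edges [[-0.0228, 0.0231], [-0.022, 0.0265]]
  front [0.0288, 0.0295, 0.0274, 0.0267, 0.0279]
scene3 stack 308 z [0.0514 0.0561 0.0581] a [-0.0245  0.0069  0.032 ] b [-0.0288  0.0012  0.0279] slope [-0.034 -0.01 ]
  side edges [[-0.0249, 0.0282], [-0.0249, 0.0257]]
  front [0.0321, 0.0326, 0.0319, 0.0293, 0.0307]
[ 0.55396237 -0.2111587   0.1419775 ]
```

```bash
echo '{"x": [0.0008, 0.0008, 0.0008, 0.0008, 0.0008, 0.0008, 0.0008, 0.0008, 0.0008], "y": [0, 0, 0, 0, 0, 0, 0, 0, 0], "z": [0.012, 0.022, 0.031, 0.037, 0.04, 0.041, 0.041, 0.041, 0.041], "ax": [0, 0, 0, 0, 0, 0, 0, 0, 0], "ay": [0, 0, 0, 0, 0, 0, 0, 0, 0], "az": [0, 0, 0, 0, 0, 0, 0, 0, 0]}' > next.json && python3 drive.py next.json
python3 - <<'E'
from h import *
th=np.radians(-8.2);ex=np.array([np.cos(th),np.sin(th)]);ey=np.array([-ex[1],ex[0]])
c=vision.capture("wrist");W=cloud(c);z=W[...,2];s=cv2.cvtColor(c["frame"],cv2.COLOR_RGB2HSV);q=W[...,:2]-[.5552,-.2114];a=q@ex;b=q@ey
m=(abs(a)<.045)&(abs(b)<.045)&(z>.075)&(z<.105)&(s[...,0]>=18)&(s[...,0]<=34)&(s[...,1]>110)
print("plate",m.sum(),np.median(z[m]),"a",np.percentile(a[m],99.5).round(4),"b",np.percentile(b[m],[.5,99.5]).round(4))
m=(abs(a)<.045)&(abs(b)<.045)&(z>.05)&(z<.063);print("stack",m.sum(),np.median(z[m]) if m.sum() else 0, np.percentile(a[m],99.5).round(4) if m.sum() else 0,np.percentile(b[m],[.5,99.5]).round(4) if m.sum() else 0)
S=r.get_state();print(S["time_s"],S["tcp_pos"],S["eef_rot"],S["qd"].round(2))
c=vision.capture("top");W=cloud(c);z=W[...,2];f=c["frame"].astype(int);q=W[...,:2]-[.557,.1628];t=np.radians(9.5);a=q@[np.cos(t),np.sin(t)];b=q@[-np.sin(t),np.cos(t)]
m=(a>.06)&(a<.17)&(abs(b)<.1)&(z>.08);print("flap",m.sum(),np.degrees(np.arctan2(z[m]-.053,.07-a[m])).mean() if m.sum() else 0)
E
```

```text
time_s: 25.23
tcp_pos: [0.555, -0.2125, 0.1015]
eef_rot: [180.0, -0.1, -8.2]
contact_force: [-0.4, -0.1, -1.3]
gripper_width: 0.0118
gripper_force: 30.0
plate 3069 0.09253605506368062 a 0.0273 b [-0.0281  0.025 ]
stack 1228 0.05630486663625563 0.0262 [-0.0271  0.026 ]
25.2833 [ 0.55500126 -0.21248757  0.10154659] [-1.79999698e+02 -1.47108882e-01 -8.17869466e+00] [-0.09  0.06 -0.15  0.03  0.07  0.06]
flap 1814 101.76544423995885
```

```bash
echo '{"x": [-0.001, -0.001, -0.001, -0.001, -0.001, -0.001], "y": [-0.001, -0.001, -0.001, -0.001, -0.001, -0.001], "z": [0.0018, 0.0018, 0.0018, 0.0018, 0.0018, 0.0018], "ax": [0, 0, 0, 0, 0, 0], "ay": [0, 0, 0, 0, 0, 0], "az": [0, 0, 0, 0, 0, 0]}' > next.json && python3 drive.py next.json
python3 - <<'E'
from h import *
th=np.radians(-8.2);ex=np.array([np.cos(th),np.sin(th)]);ey=np.array([-ex[1],ex[0]])
c=vision.capture("wrist");W=cloud(c);z=W[...,2];s=cv2.cvtColor(c["frame"],cv2.COLOR_RGB2HSV);q=W[...,:2]-[.5552,-.2114];a=q@ex;b=q@ey
m=(abs(a)<.045)&(abs(b)<.045)&(z>.075)&(z<.105)&(s[...,0]>=18)&(s[...,0]<=34)&(s[...,1]>110)
A,B=np.percentile(a[m],99.5),np.percentile(b[m],[.5,99.5]);print("plate",np.median(z[m]),A,B)
m=(abs(a)<.045)&(abs(b)<.045)&(z>.05)&(z<.063);A2,B2=np.percentile(a[m],99.5),np.percentile(b[m],[.5,99.5]);print("stack",np.median(z[m]),A2,B2)
if abs(A-A2)<.0012 and abs(B-B2).max()<.0012: print(r.close_job())
E
```

```text
time_s: 25.83
tcp_pos: [0.5539, -0.2113, 0.0993]
eef_rot: [180.0, -0.1, -8.2]
contact_force: [-0.3, 1.0, -0.9]
gripper_width: 0.0115
gripper_force: 30.0
plate 0.09026860053030719 0.02600506677159134 [-0.02701545  0.02603445]
stack 0.05628391576232136 0.02617692363488467 [-0.02717395  0.0260251 ]
the job is handed in; nothing more can be done
None
```

The job is handed in, with no verdict shown: the four tiles are flush to about 0.5 mm, the flap stands open at about 102°, and the template is held level about 3 cm above the stack, centred to well under 1 mm by the wrist camera, at 26 s of the 69 s allowed.

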